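Zero the catch scale, then hold the sieve shaker on its third step

ROBOT

A 6-joint arm with a two-finger parallel gripper is mounted at the origin on the work surface. World frame = base frame: x ahead of the robot, y to its left, z up, the work surface at z = 0. Lengths are in mm, angles in rad, forces in N, time in s.
With the tool pointing down it reaches from about 300 to 775 mm from the base axis. Payload 14.6 kg.
Tool frame: the origin (TCP) lies midway between the tips of the shut fingers; the grasp point (between the pads) lies 19 mm behind it; z points along the fingers, y is the line along which they close (so a half turn about z gives the same grasp; the last joint's range is limited). The gripper opens to 94 mm and grips with 3 to 60 N. Pads are 16 mm wide; open, the fingers measure 119 mm over their backs; the gripper's body (75 mm by 177 mm) begins 78 mm behind the grasp point.
Start: joints at [1.106, 0.3, 1.521, -0, 1.321, -0.067], TCP at [213.062, 507.044, 205.446] pointing down, gripper open.
Joint ranges: [-3.03, 3.03], [-0.79, 2.21], [0.23, 2.52], [-1.04, 4.18], [0, 3.07], [-2.55, 2.55]. Speed limits (rad/s): [2.22, 2.22, 2.57, 3.14, 3.14, 3.14].

INTERFACE

Orientations are given as [roll, pitch, yaw] about the fixed x, y, z axes, in that order (R = Rz(yaw) Ry(pitch) Rx(roll)).
In Python, from cell import manip, camera gives the robot as it stands.
- The arm moves only by the tool move_arm, never from a script. Its arguments are lists of equal length, an entry for each row: "dp": the shift along the world's x, y, z in mm, a list of three; "rotation": the turn, a rotation vector about the world's x, y, z in rad, a list of three; "hand": the opening, from 0 (shut) to 1 (fully open). A call has 1 to 10 rows; each row shifts and turns the commanded pose from where the row before left it; what a row does not reach is not made up. A row lasts 1/8 s, in which the tool goes at most 62.5 mm and 10.7 degrees, less where a joint would pass 70% of its speed; a pose out of reach is approached as far as the arm can. A call with a gripper value outside its range is refused whole. The fingers move at their own pace and stop on an object; "newtons" is the grip in N (left out, the last holds). Time passes only in rows, so rows that do not move let the fingers close. It gives the time, the measured TCP pose, the force, the opening and the grip force at its end, in the units of the state.
- manip.read_state(): the state, without advancing time (a new reading comes with each control period).
- camera(name): name is "scene" or "top" or "wrist"; returns a dict with "image" (400x640x3 uint8, red, green, blue), "fx", "fy", "cx", "cy" (pixels), "R" (3x3) and "t" (3): a world point X has camera coordinates R X + t; the wrist camera has in their place "mount" (4x4, takes a point from camera to tool coordinates, whose origin is the TCP and whose axes are the flange's). Camera axes: x right, y down, z forward; pixel columns grow to the right and rows downward; lengths in mm; the calibration is good to about 2 mm. The wrist camera is an equidistant fisheye: a pixel r from the principal point sees the ray r / f radians off the axis. A picture is of the moment at which its call begins: read the wrist's pose just before it. There is no depth.
- manip.sign_off(): hands the job in; it is judged then, once.
The state is a dict: "clock": time; "joints": joint angles; "qd": joint speeds; "effort": joint torques, N m; "eef_pos": TCP position; "eef_rot": TCP orientation; "wrist_force": force on the tool from outside, world axes, zero at the start; "moment": the same for the moment, N m; "finger_gap": finger opening in mm; "finger_force": force on a finger pad.
Only numpy, scipy, OpenCV 4.12 (cv2) and the standard library are available. Lean on these libraries where they do the work, as an engineer would, in place of code of your own. Each camera call takes 0.05 s, during which the arm holds its last target. There are 200 camera calls.

TASK

Zero the white catch scale: turn its black tare knob until the red needle stands on the green mark, and leave it there. Then, with the fingertips, press the orange bar of the sieve shaker's spring-return dial down past the first two clicks (yellow marks) to the third (blue mark), without resting it on the stop (red mark), and finish while still holding it there against its spring. Do not press the shaker's dial before the scale is zeroed, and leave everything else on the table where it stands.

Things in the scene. Friction and masses are not known exactly. Their poses are not given: they have to be found in the camera images.
- scale: White fixed bench scale, 300 x 170 mm, top 50 mm high. Origin on the table under the tare knob's axis; its x points away from the knob towards the empty round pan (pan centre 150 mm along x, radius 75 mm, rim 88 mm high). The green zero mark lies on the white dial face at -x of the knob. The scale and the shaker may stand either way round, left or right.
- tare_grip (a point): Point to grip on the tare knob, on its vertical axis, 86 mm above the table. The grip is a black upright bar 42 mm long (along this point's x), 14 mm thick (along its y), 34 mm tall, its top 10 mm above this point, standing on a disc 44 mm across whose top is 22 mm below this point; the red needle lies along -x of this point, which turns with the knob.
- tare (a joint): Angle of the tare knob in rad: 0 = needle on the green mark (bar along the scale's x), grows clockwise seen from above, stops at -1.6 and 1.6. It starts between -1.3 and -0.5, so it must be turned clockwise. Light friction (0.04 N m); stays where it is left.
- shaker: Fixed green sieve shaker, 350 mm deep and 200 mm wide. Origin on the table below the press bar; x points from the bar towards the dial, its pedestal (begins at x = 40 mm) and the wooden sieve (x = 150 to 330 mm, rim 115 mm high). A thin steel arc with the coloured marks stands beside the bar at y = 50 mm, 3 mm thick radius.
- dial_axis (a point): Middle of the dial's horizontal axle (along the shaker's y), 90 mm behind the shaker's origin along x and 120 mm above the table. The black dial drum is 76 mm across, 52 mm wide, between two steel cheeks whose tops are 145 mm above the table.
- press_bar (a point): Centre of the orange press bar, a round bar 16 mm in diameter and 60 mm long along the shaker's y, on a 90 mm arm from the dial axle towards -x of the shaker. At rest the arm is 0.45 rad above level (bar centre 159 mm high); at the third click it is 0.30 rad below level (bar centre 93 mm high). It moves with the dial.
- dial (a joint): Angle of the spring-return dial in rad: 0 = at rest, bar up (white mark); grows as the bar is pressed down. Clicks at 0.25, 0.5 (yellow marks) and 0.75 (blue mark); stop at 0.95 (red mark). The bar is 0.45 minus this angle above level. The spring always returns it when let go; the push needed at the bar is about 4 N at rest rising to about 8 N at the third click, give or take 2 N between the clicks.
- spray_bottle: Bystander, leave alone: white bottle with a blue label, 66 mm across, 190 mm tall; origin at the centre of its underside.
- knife_case: Bystander, leave alone: orange flat case 150 x 70 x 35 mm; origin at the centre of its underside.
- brush: Bystander, leave alone: brush with wooden handle lying on the table, 180 mm long along its x, about 20 mm thick; origin at the centre of its underside.
- jar: Bystander, leave alone: amber jar 70 mm across, 100 mm tall; origin at the centre of its underside.
- weight: Bystander, leave alone: brass weight 36 mm across, 30 mm tall; origin at the centre of its underside.
- spoon: Bystander, leave alone: metal spoon with wooden handle lying on the table, 160 mm long along its x, about 20 mm thick; origin at the centre of its underside.
- cup: Bystander, leave alone: small steel cup 64 mm across, 70 mm tall; origin at the centre of its underside.

How it is judged (in metres and radians):
On the way, in this order (a step that is already met when the one before it is completed fails the run):
1. the scale's needle stands on zero, the knob let go (value of joint tare between -0.1 and 0.1 rad and contact force between the fingers and tare below 0.2 N), for 0.2 s.
2. the dial is pressed to its third click by the fingers (value of joint dial between 0.65 and 0.86 rad and contact force between the fingers and dial above 2 N), for 0.5 s.
At the end, for the whole second after the job is handed in: The fingers still press on the dial (over 2 N) and hold it still at 0.65 to 0.86 rad (third click, off the stop), the tare knob stands within 0.1 rad of zero, and no bystander has moved more than 40 mm (all of step 2 and value of joint tare between -0.1 and 0.1 rad and velocity of joint dial between -0.15 and 0.15 rad/s and distance of each of spray_bottle, knife_case, brush, jar, weight, spoon, cup from where it was at the start of the episode below 0.04 m); the arm keeps its last pose, push and grip.
It fails at once if the shaker's dial is pressed before the scale is zeroed (value of joint dial above 0.15 rad and (value of joint tare below -0.15 rad or value of joint tare above 0.15 rad)).
It fails at once if a bystander is shoved more than 40 mm or knocked over (distance of any of spray_bottle, knife_case, brush, jar, weight, spoon, cup from where it was at the start of the episode above 0.04 m or angle between any of spray_bottle, knife_case, jar, weight, cup's own z axis and vertical above 0.6 rad).
It also fails if it takes over 56 s, if anything falls off the work surface, if the arm or the gripper's body presses on something with over 40 N, if the wrist force passes 120 N, or if a joint passes its speed limit or range.

## Working session

There is one attempt and no reset: what is moved stays moved. The work goes in short steps, Python scripts to look and compute and a tool call to move; the robot and the scene stay as the last step left them, time stands still between calls to the robot, and variables do not carry over. Pictures are saved under pics/ and viewed, at most 10 in all, crops included, and the job is handed in when it is done.

Besides the shell and the picture viewer there is one more tool, called after "Call:" as name(argument=value, ...) on one line, values as JSON. move_arm: Moves the arm, as the interface text tells. Its arguments: {"type":"object","properties":{"dp":{"type":"array","items":{"type":"array","items":{"type":"number"}}},"rotation":{"type":"array","items":{"type":"array","items":{"type":"number"}}},"hand":{"type":"array","items":{"type":"number"}},"newtons":{"type":"number"}},"required":["dp","rotation","hand"]}

```bash
mkdir -p pics; cat > h.py <<'E'
import numpy as np,cv2
from cell import manip,camera
def ray(c,u,v,z):
    R=np.array(c["R"]);t=np.array(c["t"]);o=-R.T@t
    d=R.T@np.array([(u-c["cx"])/c["fx"],(v-c["cy"])/c["fy"],1]);return o+d*(z-o[2])/d[2]
def save(c,n): cv2.imwrite("pics/"+n,np.ascontiguousarray(c["image"][:,:,::-1]))
E
python3 - <<'E'
from h import *
import pickle
print(manip.read_state())
for n in("top","scene"):
    c=camera(n);save(c,n+".png");pickle.dump(c,open(n+".pkl","wb"));print(n,c["fx"],c["cx"],c["cy"],c["R"],c["t"])
E
```

```text
{'clock': 0.0, 'joints': array([ 1.10637427e+00,  3.00472935e-01,  1.52157517e+00, -1.82653591e-05,
        1.32071237e+00, -6.66092671e-02]), 'qd': array([-0.00170624, -0.00171914,  0.00075881,  0.00015284,  0.00141891,
       -0.00199626]), 'effort': array([ 3.41540792e-03, -5.31806982e+01, -3.52749252e+01,  7.10198446e-02,
        2.43129063e-02, -8.18361264e-05]), 'eef_pos': array([212.96472315, 506.80892036, 204.88782826]), 'eef_rot': array([-3.14042624e+00, -6.00778489e-05,  2.74378436e+00]), 'wrist_force': array([ 0.11212393,  0.19186668, -0.1318047 ]), 'moment': array([0.01447211, 0.02914433, 0.04020517]), 'finger_force': 0.0, 'finger_gap': 94.46009331613168}
top 472.7484082470647 310.7862533609688 200.452429248289 [[ 0.02339512 -0.99971645  0.00443672]
 [-0.98921868 -0.02379074 -0.1445005 ]
 [ 0.14456508 -0.00100828 -0.98949478]] [ -36.52506456  503.16548402 1630.44851209]
scene 403.13657061022855 319.314721148961 201.92071609007778 [[ 0.8242785   0.56600756 -0.01415654]
 [ 0.36221324 -0.54637976 -0.75516271]
 [-0.43516265  0.6173367  -0.65538452]] [-397.70997215  -92.45849181 1741.14269183]
```

View pics/top.png

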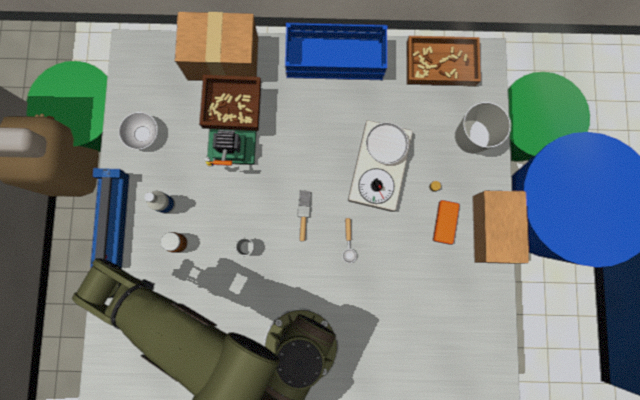

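View pics/scene.png

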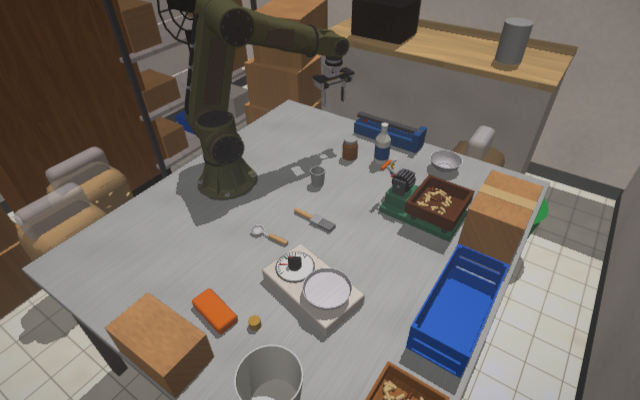

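The top view shows the scale with its knob near (376,186) and pan at (388,144). The shaker's bar is near (219,163) with the sieve above it at (231,103). I'll zoom in on both.

```bash
python3 - <<'E'
from h import *
import pickle
c=pickle.load(open("top.pkl","rb"));im=c["image"]
f=lambda u0,v0,w,h:cv2.resize(np.ascontiguousarray(im[v0:v0+h,u0:u0+w,::-1]),None,fx=6,fy=6,interpolation=cv2.INTER_CUBIC)
cv2.imwrite("pics/z.png",np.hstack([f(345,120,66,95),f(195,120,66,95)]))
h=cv2.cvtColor(im,cv2.COLOR_RGB2HSV)
def m(lo,hi,box):
    M=cv2.inRange(h,lo,hi);B=np.zeros_like(M);u0,v0,u1,v1=box;B[v0:v1,u0:u1]=M[v0:v1,u0:u1];v,u=np.nonzero(B)
    return u,v
u,v=m((0,0,0),(180,255,60),(350,165,400,210));print("black",u.mean(),v.mean(),len(u),ray(c,u.mean(),v.mean(),85))
u,v=m((45,80,60),(85,255,255),(350,165,400,210));print("green",u.mean(),v.mean(),len(u),ray(c,u.mean(),v.mean(),52))
u,v=m((5,150,120),(20,255,255),(200,150,240,175));print("orange",u.min(),u.max(),u.mean(),v.mean(),len(u),ray(c,u.mean(),v.mean(),159),ray(c,u.min(),v[u==u.min()].mean(),159),ray(c,u.max(),v[u==u.max()].mean(),159))
for p in [(389,144)]:print("pan",ray(c,*p,88))
E
```

```text
black 376.0506329113924 184.9746835443038 79 [ 556.04062458 -247.81855792   85.        ]
green 373.0 198.5 2 [ 513.7756323  -241.94559042   52.        ]
orange 209 231 221.35064935064935 162.24675324675326 77 [606.3295855  273.66144482 159.        ] [606.16733179 314.42361239 159.        ] [607.9390051  241.88318382 159.        ]
pan [ 701.40039444 -291.97552096   88.        ]
```

View pics/z.png

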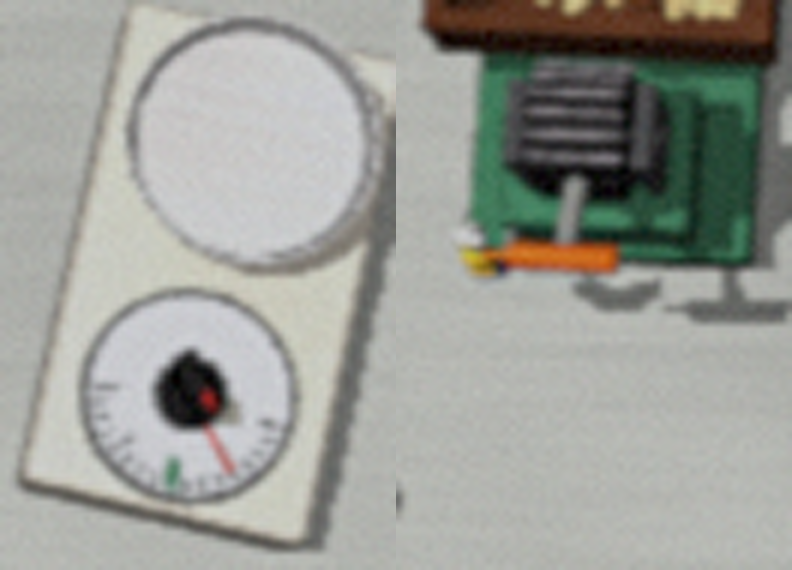

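Scale axis is near (556,-248) at yaw about -0.29 and the bar is at about +0.45, so tare is about -0.74. The shaker's bar is near (606,278). I'll move above the knob.

Call:
move_arm(dp=[[0,0,40],[0,0,40],[19,-42,0],[19,-42,0],[19,-42,0],[19,-42,0],[19,-42,0],[19,-42,0],[19,-42,0],[19,-42,0]], rotation=[[0,0,0],[0,0,0],[0,0,-0.1275],[0,0,-0.1275],[0,0,-0.1275],[0,0,-0.1275],[0,0,-0.1275],[0,0,-0.1275],[0,0,-0.1275],[0,0,-0.1275]], hand=[1,1,1,1,1,1,1,1,1,1])

```text
clock: 1.35
eef_pos: [365.3, 169.6, 285.3]
eef_rot: [-3.141, 0.0, 1.72]
wrist_force: [0.5, 0.1, 0.5]
finger_gap: 94.1
finger_force: 0.0
```

Call:
move_arm(dp=[[19,-42,0],[19,-42,0],[19,-42,0],[19,-42,0],[19,-42,0],[19,-42,0],[19,-42,0],[19,-42,-20],[19,-42,-30],[20,-41,-30]], rotation=[[0,0,-0.1275],[0,0,-0.1275],[0,0,-0.1275],[0,0,-0.1275],[0,0,-0.1275],[0,0,-0.1275],[0,0,-0.1275],[0,0,-0.1275],[0,0,-0.1275],[0,0,-0.1275]], hand=[0.6,0.6,0.6,0.6,0.6,0.6,0.6,0.6,0.6,0.6])

```text
clock: 2.6
eef_pos: [556.4, -249.4, 204.2]
eef_rot: [-3.141, 0.0, 0.444]
wrist_force: [1.0, 0.2, -0.2]
finger_gap: 56.2
finger_force: 0.0
```

Call:
move_arm(dp=[[0,0,0],[0,0,0],[0,0,0]], rotation=[[0,0,0],[0,0,0],[0,0,0]], hand=[0.6,0.6,0.6])

```text
clock: 2.98
eef_pos: [556.3, -247.2, 206.8]
eef_rot: [3.14, -0.001, 0.45]
wrist_force: [-0.1, 0.1, 1.3]
finger_gap: 56.3
finger_force: 0.0
```

```bash
cat >> h.py <<'E'
from scipy.spatial.transform import Rotation as Ro
def wrist():
    s=manip.read_state();c=camera("wrist");c["R0"]=Ro.from_euler("xyz",s["eef_rot"]).as_matrix();c["p"]=s["eef_pos"];return c
def wray(c,u,v,z):
    x,y=u-c["cx"],v-c["cy"];r=np.hypot(x,y)+1e-9;a=r/c["fx"]
    M=np.array(c["mount"]);d=c["R0"]@M[:3,:3]@np.array([np.sin(a)*x/r,np.sin(a)*y/r,np.cos(a)]);o=c["R0"]@M[:3,3]+c["p"]
    return o+d*(z-o[2])/d[2]
E
python3 - <<'E'
from h import *
import pickle
c=wrist();save(c,"w1.png");pickle.dump(c,open("w1.pkl","wb"));s=manip.read_state();print(s["clock"],s["eef_pos"],s["eef_rot"],s["joints"],c["fx"],c["cx"],c["cy"],c["mount"])
E
```

```text
3.025 [ 556.2611634  -247.22598729  206.8088881 ] [ 3.14008029e+00 -1.21496449e-03  4.50328087e-01] [-4.78414407e-01  4.29802122e-01  1.34189019e+00  6.87665992e-05
  1.36796157e+00  6.42040964e-01] 309.70691628693146 317.73023972196324 198.51055995718247 [[-4.63173019e-04 -9.65066957e-01 -2.62002966e-01  7.68017671e+01]
 [ 9.99999882e-01 -4.84500387e-04  1.68026720e-05 -1.95478300e-01]
 [-1.43156242e-04 -2.62002927e-01  9.65067068e-01 -1.80248612e+02]
 [ 0.00000000e+00  0.00000000e+00  0.00000000e+00  1.00000000e+00]]
```

View pics/w1.png

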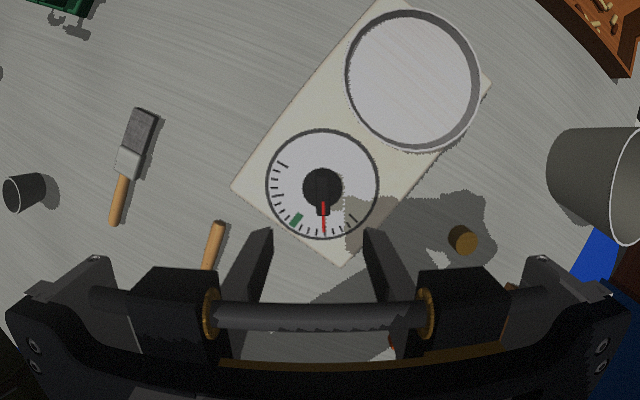

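The wrist view shows the dial face centred at (322,184), the red needle running almost straight down to (324,233), the green mark at (296,219) and the pan at (413,80).

```bash
python3 - <<'E'
from h import *
import pickle
c=pickle.load(open("w1.pkl","rb"));im=c["image"];h=cv2.cvtColor(im,cv2.COLOR_RGB2HSV)
B=np.zeros(im.shape[:2],np.uint8);B[125:245,260:385]=255
def pts(lo,hi):
    v,u=np.nonzero(cv2.inRange(h,lo,hi)&B);return np.c_[u,v].astype(float)
g=pts((45,80,40),(85,255,255));r=pts((0,140,80),(8,255,255));k=pts((0,0,0),(180,255,45))
w=np.array([wray(c,*p,52)[:2] for p in r]);G=wray(c,*g.mean(0),52)[:2]
fc=[wray(c,*p,51)[:2] for p in [(265.5,185),(378.5,185),(321,128.5),(322,240)]]
C=np.array([(fc[0]+fc[1])/2,(fc[2]+fc[3])/2]);print("face",C)
k=k[k[:,1]<205];q=cv2.minEnclosingCircle(k.astype(np.float32))[0];print("knob",q,wray(c,*q,64)[:2])
pan=wray(c,413,80,88)[:2];o=C.mean(0);d=pan-o;print("pan",pan,np.hypot(*d),np.arctan2(d[1],d[0]))
low=r[r[:,1]>216];wn=np.array([wray(c,*p,56)[:2] for p in low]).mean(0)
for n,p in(("needle",wn),("green",G)):
    e=o-p;print(n,p,np.arctan2(e[1],e[0]),np.hypot(*e))
E
```

```text
face [[ 559.76530598 -251.04074735]
 [ 557.75850612 -251.27627495]]
knob (324.1502380371094, 186.52496337890625) [ 561.56053854 -252.30877343]
pan [ 701.30825525 -280.7999651 ] 145.5955956155925 -0.20502084970579776
needle [ 520.3754414  -271.26596497] 0.4825185699717205 43.33394013100614
green [ 510.16504483 -241.42742828] -0.19762725571737316 49.56156670546386
```

Scale yaw is -0.20, the bar is at 0.48 and the axis is at (559,-251). I'll descend and grip.

Call:
move_arm(dp=[[3,-4,-25],[0,0,-30],[0,0,-30],[0,0,-30],[0,0,-20],[0,0,0],[0,0,0]], rotation=[[0,0,0.03],[0,0,0],[0,0,0],[0,0,0],[0,0,0],[0,0,0],[0,0,0]], hand=[0.6,0.6,0.6,0.6,0.6,0.6,0.6])

```text
clock: 3.9
eef_pos: [559.6, -252.0, 72.0]
eef_rot: [3.14, -0.001, 0.479]
wrist_force: [0.3, -0.7, 0.4]
finger_gap: 56.4
finger_force: 0.0
```

Call:
move_arm(dp=[[0,0,0],[0,0,0],[0,0,0],[0,0,0],[0,0,0],[0,0,0],[0,0,0],[0,0,0]], rotation=[[0,0,0],[0,0,0],[0,0,0],[0,0,0],[0,0,0],[0,0,0],[0,0,0],[0,0,0]], hand=[0.05,0.05,0.05,0.05,0.05,0.05,0.05,0.05], newtons=8)

```text
clock: 4.9
eef_pos: [558.8, -251.4, 70.4]
eef_rot: [-3.14, 0.0, 0.479]
wrist_force: [-3.0, 3.7, 4.0]
finger_gap: 13.8
finger_force: 8.0
```

Gripped (gap 13.8). Now I'll turn clockwise 0.68 rad and stop.

Call:
move_arm(dp=[[0,0,0],[0,0,0],[0,0,0],[0,0,0],[0,0,0],[0,0,0],[0,0,0],[0,0,0],[0,0,0],[0,0,0]], rotation=[[0,0,-0.085],[0,0,-0.085],[0,0,-0.085],[0,0,-0.085],[0,0,-0.085],[0,0,-0.085],[0,0,-0.085],[0,0,-0.085],[0,0,0],[0,0,0]], hand=[0.05,0.05,0.05,0.05,0.05,0.05,0.05,0.05,0.05,0.05])

```text
clock: 6.15
eef_pos: [558.8, -251.6, 70.4]
eef_rot: [-3.141, 0.001, -0.199]
wrist_force: [-3.4, 5.0, 4.0]
finger_gap: 14.1
finger_force: 8.0
```

```bash
python3 - <<'E'
from h import *
c=wrist();cv2.imwrite("pics/w2.png",cv2.resize(np.ascontiguousarray(c["image"][100:360,180:480,::-1]),None,fx=2,fy=2))
E
```

```text
(no output)
```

View pics/w2.png

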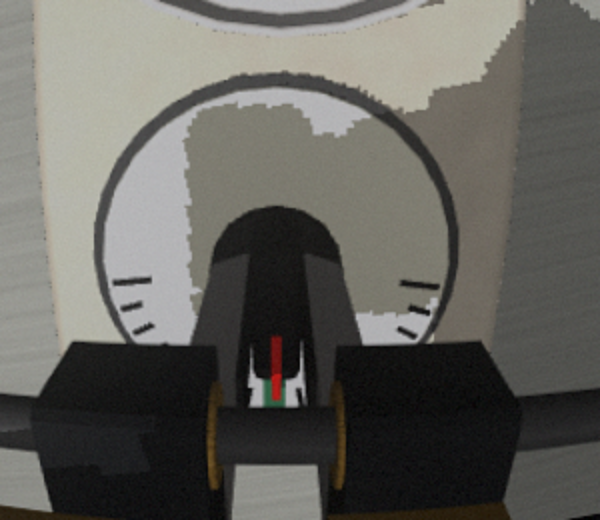

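The needle at (277,370) lies on the green mark at (272,395). I'll release, rise and measure.

Call:
move_arm(dp=[[0,0,0],[0,0,0],[0,0,0],[0,0,0],[0,0,30],[0,0,40],[0,0,40],[0,0,25],[0,0,0],[0,0,0]], rotation=[[0,0,0],[0,0,0],[0,0,0],[0,0,0],[0,0,0],[0,0,0],[0,0,0],[0,0,0],[0,0,0],[0,0,0]], hand=[0.5,0.5,0.5,0.5,0.5,0.5,0.5,0.5,0.5,0.5])

```text
clock: 7.45
eef_pos: [558.7, -251.8, 204.1]
eef_rot: [-3.141, 0.002, -0.201]
wrist_force: [0.2, 0.2, 0.2]
finger_gap: 46.8
finger_force: 0.0
```

```bash
python3 - <<'E'
from h import *
c=wrist();im=c["image"];h=cv2.cvtColor(im,cv2.COLOR_RGB2HSV)
B=np.zeros(im.shape[:2],np.uint8);B[125:245,260:385]=255
def pts(lo,hi):
    v,u=np.nonzero(cv2.inRange(h,lo,hi)&B);return np.c_[u,v].astype(float)
g=pts((45,80,40),(85,255,255));r=pts((0,140,80),(8,255,255));o=np.array([559,-251.3])
low=r[r[:,1]>216]
for n,p in(("needle",np.array([wray(c,*p,56)[:2] for p in low]).mean(0)),("green",wray(c,*g.mean(0),52)[:2])):
    e=o-p;print(n,p,np.arctan2(e[1],e[0]),len(g),len(low))
cv2.imwrite("pics/w3.png",cv2.resize(np.ascontiguousarray(im[100:260,220:420,::-1]),None,fx=3,fy=3))
print(manip.read_state()["clock"],c["p"])
E
```

```text
needle [ 515.95439286 -242.50216933] -0.20160730857215 26 40
green [ 508.57955048 -239.56465043] -0.22867845877127407 26 40
7.5 [ 558.68290457 -251.77615415  204.06212581]
```

View pics/w3.png

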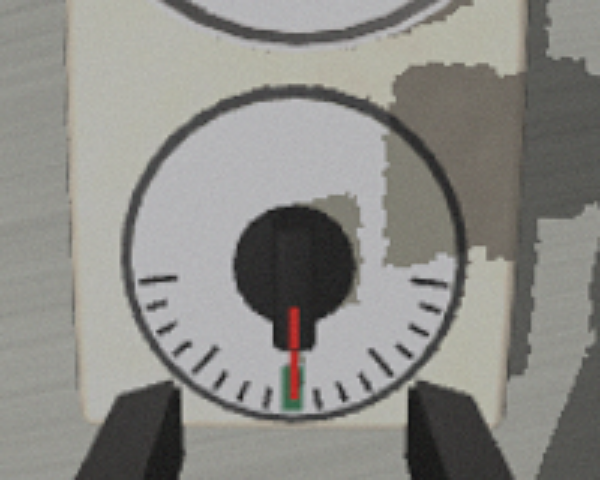

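The needle is centred on green and released. Next I'll go above the press bar with the fingers shut.

Call:
move_arm(dp=[[0,20,28],[3,38,28],[3,38,0],[3,38,0],[3,38,0],[3,38,0],[3,38,0],[3,38,0],[3,38,0],[3,38,0]], rotation=[[0,0,0.02],[0,0,0.02],[0,0,0.02],[0,0,0.02],[0,0,0.02],[0,0,0.02],[0,0,0.02],[0,0,0.02],[0,0,0.02],[0,0,0.02]], hand=[0,0,0,0,0,0,0,0,0,0], newtons=20)

```text
clock: 8.75
eef_pos: [585.8, 111.3, 260.1]
eef_rot: [3.141, 0.002, -0.001]
wrist_force: [-0.2, -0.6, -1.1]
finger_gap: 0.3
finger_force: 0.0
```

Call:
move_arm(dp=[[3,38,0],[3,38,0],[3,38,0],[4,36,0],[4,10,0],[0,0,0],[0,0,0],[0,0,0]], rotation=[[0,0,0],[0,0,0],[0,0,0],[0,0,0],[0,0,0],[0,0,0],[0,0,0],[0,0,0]], hand=[0,0,0,0,0,0,0,0])

```text
clock: 9.75
eef_pos: [603.2, 269.1, 261.6]
eef_rot: [3.142, -0.0, -0.002]
wrist_force: [-0.5, 0.3, -0.2]
finger_gap: 0.1
finger_force: 0.0
```

```bash
python3 - <<'E'
from h import *
c=wrist();save(c,"w4.png");import pickle;pickle.dump(c,open("w4.pkl","wb"))
im=c["image"];h=cv2.cvtColor(im,cv2.COLOR_RGB2HSV);M=cv2.inRange(h,(6,170,110),(17,255,255))
n,l,st,ce=cv2.connectedComponentsWithStats(M)
for i in range(1,n):
    if st[i,4]>60:
        q=cv2.minAreaRect(np.argwhere(l==i)[:,::-1].astype(np.float32));b=cv2.boxPoints(q);print(st[i],ce[i],wray(c,*ce[i],160),[wray(c,*p,159)[:2].round() for p in b])
print(c["p"])
E
```

```text
[270 190  78  15 929] [310.55543595 197.46178687] [604.39601482 276.32082702 160.        ] [array([598., 315.]), array([612., 315.]), array([611., 242.]), array([598., 242.])]
[620 221  20  56 484] [632.07644628 255.45867769] [ 503.62314906 -253.26286342  160.        ] [array([ 471., -230.]), array([ 564., -246.]), array([ 554., -299.]), array([ 454., -283.])]
[603.191002   269.08464113 261.62132946]
```

View pics/w4.png

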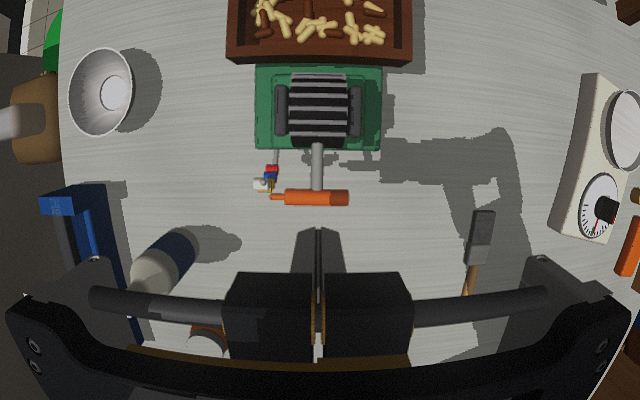

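The bar is centred at pixel (317,198), which puts it at about (604,271.5,159) with yaw about 0. I'll descend and press to TCP z of about 101.

Call:
move_arm(dp=[[-3,2.5,-30],[0,0,-30],[0,0,-20],[0,0,-10],[0,0,-8],[0,0,-8],[0,0,-8],[0,0,-8],[0,0,-8],[0,0,0]], rotation=[[0,0,0],[0,0,0],[0,0,0],[0,0,0],[0,0,0],[0,0,0],[0,0,0],[0,0,0],[0,0,0],[0,0,0]], hand=[0,0,0,0,0,0,0,0,0,0])

```text
clock: 11.05
eef_pos: [600.2, 272.8, 132.3]
eef_rot: [-3.141, -0.001, -0.001]
wrist_force: [-4.2, 0.2, 5.7]
finger_gap: 0.8
finger_force: 2.9
```

Call:
move_arm(dp=[[0,0,-6],[0,0,-6],[0,0,-6],[0,0,-6],[0,0,-5],[0,0,-2],[0,0,0],[0,0,0]], rotation=[[0,0,0],[0,0,0],[0,0,0],[0,0,0],[0,0,0],[0,0,0],[0,0,0],[0,0,0]], hand=[0,0,0,0,0,0,0,0])

```text
clock: 12.05
eef_pos: [601.5, 272.9, 102.9]
eef_rot: [-3.14, -0.005, -0.001]
wrist_force: [0.5, 0.8, 9.2]
finger_gap: 0.6
finger_force: 4.4
```

```bash
python3 - <<'E'
from h import *
s=manip.read_state();print(s["clock"],s["eef_pos"],s["wrist_force"],s["qd"])
a=camera("wrist");b=camera("scene")
f=lambda im,u0,v0,w,h,k:cv2.resize(np.ascontiguousarray(im[v0:v0+h,u0:u0+w,::-1]),None,fx=k,fy=k,interpolation=cv2.INTER_CUBIC)
cv2.imwrite("pics/p.png",np.hstack([f(a["image"],220,120,200,200,2),f(b["image"],355,140,80,80,5)]))
E
```

```text
12.05 [601.48870929 272.85069941 102.8671568 ] [0.4889204  0.83477582 9.15193863] [-0.00158932 -0.0019947  -0.00020825  0.00058405 -0.00038739  0.00026435]
```

View pics/p.png

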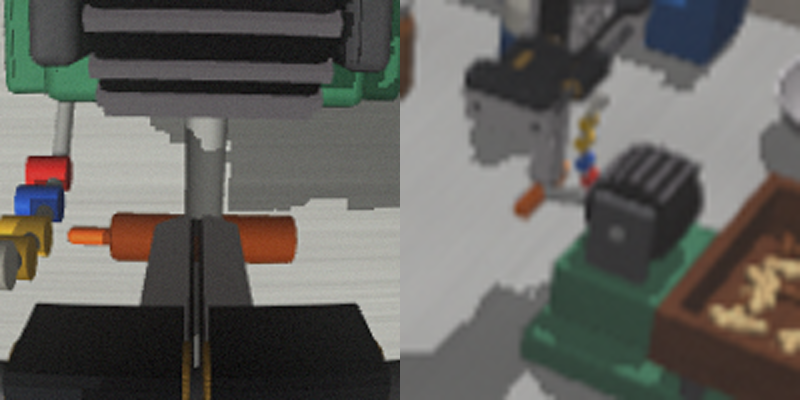

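The closed fingertips rest on the bar, which is centred at (203,238) in the crop. TCP z of 102.9 gives a bar centre near 95 mm and dial about 0.73, with a steady push of 9 N. I'll hold there briefly and then sign off.

Call:
move_arm(dp=[[0,0,-1],[0,0,0],[0,0,0],[0,0,0],[0,0,0],[0,0,0],[0,0,0],[0,0,0],[0,0,0]], rotation=[[0,0,0],[0,0,0],[0,0,0],[0,0,0],[0,0,0],[0,0,0],[0,0,0],[0,0,0],[0,0,0]], hand=[0,0,0,0,0,0,0,0,0])

```text
clock: 13.28
eef_pos: [601.6, 272.9, 102.0]
eef_rot: [-3.14, -0.005, -0.001]
wrist_force: [1.0, 0.3, 9.7]
finger_gap: 0.6
finger_force: 4.6
```

```bash
python3 -c "
from cell import manip
s=manip.read_state();print(s['eef_pos'],s['wrist_force'])
f=s['wrist_force'][2]
if 5<f<14 and 99<s['eef_pos'][2]<105: print(manip.sign_off())"
```

```text
[601.61050487 272.85152578 102.01113614] [1.02802902 0.26967745 9.68714477]
the job is handed in; nothing more can be done
None
```

I set the scale's needle on the green mark and released the knob, then handed the job in with the fingertips holding the shaker's bar at about 0.74 rad (third click, estimated from fingertip height) with about 9.7 N; sign-off returned no verdict.

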